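Tip test of a teapot lid

TASK

Put the lid that fits the teapot gently in its mouth and let go of it. Then tip the teapot in its stand, spout down, to 45 degrees (pointer at the second stud of the arc), keep it still there for about two seconds with the lid staying on, never tipping past 60 degrees, and bring it back fully level against its stop. Leave the other two lids, the bowl and the brush where they are.

Things in the scene. Friction and masses are not known exactly. Their poses are not given: they have to be found in the camera images.
- stand: Fixed tipping stand: dark wooden base 250 x 180 x 14 mm, two steel cheeks 45 mm wide at x = -86 and +86 mm. Origin: centre of the underside, z up. Hinge axis = its x axis, 90 mm up. The spout points to its -y, the loop handle to +y. On the +x cheek an arc (78 mm about the hinge) has two studs, at 0 and 45 degrees, read by a pointer on the cradle.
- pot (a joint): Tilt of the teapot with its cradle about the stand's x axis, rad: 0 = level, against its stop; grows as the top of the pot leans to the stand's -y (spout down); 0.785 = 45 degrees; end stop at 1.25. It stays where it is left and the tip of the lever needs about 4 N.
- stand_hinge (a point): Point on the hinge axis, at the middle of the stand, 90 mm above the table.
- lever_tip (a point): Centre of the black ball, 22 mm across, on the end of the cradle's lever, a 12 mm steel rod on the stand's -x side. Pot level: lever upright, ball 120 mm along the stand's -x from the middle and 120 mm above the hinge. It turns with the pot: pushing the ball to the stand's -y tips the pot, to +y brings it back.
- pot_mouth (a point): Centre of the teapot's open mouth at the top of its rim, z along the pot's axis. 48 mm above the hinge when level (138 mm over the table). The mouth is 68 mm wide inside, 80 mm over the rim. The unglazed pot is 108 mm across and 80 mm tall, clamped in the cradle.
- lid: The lid that fits: unglazed, about 70 g. Plug 59 mm in diameter, 12 mm deep, below a flange 80 mm in diameter, 6 mm thick; on top a knob 16 mm in diameter, 22 mm tall; 40 mm tall in all. Origin: centre of the plug's underside, z up. It stands on its plug on the ware board; the knob is gripped from above.
- lid_seat (a point): Centre of the underside of the fitting lid's flange, 12 mm above the lid's origin; it lies at pot_mouth when the lid is seated.
- small_lid: Lid that is too small, 52 mm across the flange, plug 38 mm; same heights and knob. Origin: centre of the plug's underside. To be left alone.
- large_lid: Lid that is too large, 106 mm across the flange, plug 86 mm; same heights and knob. Origin: centre of the plug's underside. To be left alone.
- board: Fixed wooden ware board, 150 x 370 mm (x, y), 18 mm thick, that carries the three lids in a row along its y, about 120 mm apart, in any order. Origin: centre of its underside.
- bowl: Loose blue bowl, 90 mm across, 50 mm tall, to be left alone. Origin: centre of its underside.
- brush: Loose brush 170 mm long, lying on the table, to be left alone.
Things that resemble listed ones, but are neither listed nor needed, are in the scene too. What is shaped like the lid but orange is not meant.

How it is judged:
By the outcome, as a careful person would: the job done as asked, in the order asked, and still so for the second after the job is handed in, with the robot touching nothing.
It also fails if it takes over 69 s, if anything falls off the work surface, if the arm or the gripper's body presses on something with over 40 N, if the wrist force passes 120 N, or if a joint passes its speed limit or range.

ROBOT

A 7-joint arm with a two-finger parallel gripper is mounted at the origin on the work surface. World frame = base frame: x ahead of the robot, y to its left, z up, the work surface at z = 0. Lengths are in m, angles in rad, forces in N, time in s.
With the tool pointing down it reaches from about 0.4 to 0.875 m from the base axis. Payload 19.3 kg.
Tool frame: the origin (TCP) lies on the centre line of the jaws, within the pads' length; the fingertips stand 14 mm ahead of it and the grasp point (between the pads) lies 5 mm behind it; z points along the fingers, y is the line along which they close (so a half turn about z gives the same grasp; the last joint's range is limited). The gripper opens to 85 mm and grips with 20 to 120 N. Pads are 22 mm wide; open, the fingers measure 114 mm over their backs; the gripper's body (76 mm by 85 mm) begins 54 mm behind the grasp point. The pads swing forward as they close: fully open they stand 13 mm farther back than shut.
Start: joints at [1.219, 0.521, -0.036, 1.599, 0.021, 1.021, -0.113], TCP at [0.174, -0.6, 0.245] pointing down, gripper open.
Joint ranges: [-2.91, 2.91], [-0.3, 2.13], [-1.5, 1.42], [0.17, 2.43], [-1.26, 4.41], [0.16, 1.93], [-2.52, 2.52]. Speed limits (rad/s): [1.89, 1.89, 2.39, 2.39, 3.01, 3.01, 3.01].

INTERFACE

Orientations are given as [roll, pitch, yaw] about the fixed x, y, z axes, in that order (R = Rz(yaw) Ry(pitch) Rx(roll)).
In Python, from workcell import bot, grab_frame, regions_of gives the robot as it stands. The module is installed in compiled form; this text tells all that it offers.
- The arm moves only by the tool play_rows, never from a script. Its argument "plan" is a list of rows, each a list of 3 entries, a list of its own where there are three numbers: the shift along the tool's x, y, z in units of 2.5 cm (1.0 is 2.5 cm), then the turn, a rotation vector about the tool's x, y, z in units of 0.15 rad (1.0 is 0.15 rad), then the closure, from -1 (fully open) to 1 (shut). In form: [[[tx, ty, tz], [rx, ry, rz], jaw], ...]. A call has 1 to 20 rows; each row shifts and turns the commanded pose from where the row before left it, along the tool's axes as they then stand; what a row does not reach is not made up. A row lasts 1/8 s, in which the tool goes at most 62.5 mm and 10.7 degrees, less where a joint would pass 70% of its speed; a pose out of reach is approached as far as the arm can. A call with a number of a shift or a turn outside -1 to 1 is refused whole. A call with a gripper value outside its range is refused whole. The fingers move at their own pace and stop on an object; "newtons" is the grip in N (left out, the last holds). Time passes only in rows, so rows that do not move let the fingers close. It gives the time, the measured TCP pose, the force, the opening and the grip force at its end, in the units of the state.
- bot.observe(): the state, without advancing time (a new reading comes with each control period).
- grab_frame(name): name is "side" or "top" or "wrist"; returns a dict with "pixels" (400x640x3 uint8, red, green, blue), "depth" (400x640 float32, m along the optical axis (not along the pixel's ray), 0 where there is no reading), "camera_matrix" (3x3 intrinsics, pixels), "R" (3x3) and "t" (3): a world point X has camera coordinates R X + t. Camera axes: x right, y down, z forward; pixel columns grow to the right and rows downward; lengths in m; the calibration is good to about 2 mm. A picture is of the moment at which its call begins.
- bot.job_done(): hands the job in; it is judged then, once.
Trained networks look in the newest picture that a camera, given by its name, has taken for a name from the list of things; names that differ only in an ending like _2 or _b are one class to them, and where a whole thing is asked for, a point or a joint stands for the part that bears it (a point fixed in the world has none). Each returns a list of dicts, best first, with "p" (0 to 1); they miss things now and then, are a little off and sometimes report something else, mostly with a low value. They report only what shows in the picture. A call takes as long as a camera call. They do not tell look-alikes from the thing itself.
- regions_of(thing, camera): "mask" (400x640 bool, what is visible of it) and "box" ([left, top, right, bottom] in pixels, round what is visible of it).
The state is a dict: "clock": time; "qpos": joint angles; "qd": joint speeds; "joint_efforts": joint torques, N m; "position": TCP position; "tool_rot": TCP orientation; "force": force on the tool from outside, world axes, zero at the start; "moment": the same for the moment, N m; "grip_width": finger opening in m; "finger_force": force on a finger pad.
Only numpy, scipy, OpenCV 4.12 (cv2) and the standard library are available. Lean on these libraries where they do the work, as an engineer would, in place of code of your own. Each camera call takes 0.05 s, during which the arm holds its last target. There are 200 camera calls.

## Working session

There is one attempt and no reset: what is moved stays moved. The work goes in short steps, Python scripts to look and compute and a tool call to move; the robot and the scene stay as the last step left them, time stands still between calls to the robot, and variables do not carry over. Pictures are saved under pics/ and viewed, at most 10 in all, crops included, and the job is handed in when it is done.

Besides the shell and the picture viewer there is one more tool, called after "Request:" as name(argument=value, ...) on one line, values as JSON. play_rows: Moves the arm, as the interface text tells. Its arguments: {"type":"object","properties":{"plan":{"type":"array"},"newtons":{"type":"number"}},"required":["plan"]}

```bash
mkdir -p pics; cat > h.py <<'E'
import numpy as np, cv2
from workcell import bot, grab_frame, regions_of
def cloud(f):
    d=f["depth"];K=f["camera_matrix"];v,u=np.mgrid[:400,:640]
    P=np.stack([(u-K[0,2])/K[0,0]*d,(v-K[1,2])/K[1,1]*d,d],-1)
    return (P-f["t"])@f["R"]   # R^T (P-t)
def save(f,n): cv2.imwrite(f"pics/{n}.png",f["pixels"][...,::-1])
def proj(f,X):
    p=f["camera_matrix"]@(f["R"]@np.array(X)+f["t"]); return p[:2]/p[2]
E
python3 - <<'E'
from h import *
np.set_printoptions(precision=4,suppress=True)
print(bot.observe())
for c in ["top","side"]:
    f=grab_frame(c);save(f,c+"0");P=cloud(f);print(c,"cam",-f["R"].T@f["t"])
    for th in ["lid","small_lid","large_lid","stand","pot","lever_tip","board","bowl","brush"]:
        for r in regions_of(th,c)[:3]:
            m=r["mask"]&(f["depth"]>0)
            if m.sum()<5: continue
            q=P[m]; print(th,round(r["p"],2),np.array(r["box"]),"med",np.median(q,0),"lo",np.percentile(q,2,0),"hi",np.percentile(q,98,0),f["pixels"][m].mean(0).astype(int))
E
```

```text
{'clock': 0.0, 'qpos': array([ 1.2188,  0.522 , -0.0363,  1.6   ,  0.0212,  1.0211, -0.1128]), 'qd': array([-0.0002,  0.0002,  0.0004,  0.0022,  0.0002, -0.0001,  0.    ]), 'joint_efforts': array([  0.0004, -92.7119,   1.9802, -36.9919,   0.0178,   0.0084,
         0.    ]), 'position': array([ 0.1737, -0.6001,  0.2447]), 'tool_rot': array([-3.1405,  0.0001,  0.2818]), 'force': array([-0.7418, -0.1647, -0.5064]), 'moment': array([ 0.0255, -0.0268, -0.0098]), 'finger_force': 0.0, 'grip_width': 0.08541631874969602}
top cam [ 0.4603 -0.0735  1.0674]
lid 0.87 [423.2 197.  446.6 223.4] med [ 0.5138 -0.3736  0.0354] lo [ 0.4798 -0.4107  0.0317] hi [ 0.5498 -0.3409  0.0573] [223 191 145]
lid 0.74 [414.1 285.7 444.7 316.8] med [ 0.2639 -0.3643  0.0176] lo [ 0.2282 -0.4007  0.0132] hi [ 0.2989 -0.3313  0.0391] [171  83   6]
lid 0.62 [436.8 145.  464.6 169.8] med [ 0.6673 -0.4277  0.0173] lo [ 0.6326 -0.4669  0.0122] hi [ 0.7045 -0.393   0.0385] [222 111   2]
large_lid 0.92 [376.4 211.5 414.5 244.3] med [ 0.4725 -0.2631  0.0355] lo [ 0.426  -0.3097  0.0317] hi [ 0.5173 -0.2168  0.0534] [227 19
[... 2336 characters left out ...]
[150 132 109]
lever_tip 0.79 [225.6 266.5 323.2 354.4] med [0.5575 0.2496 0.0961] lo [0.4456 0.1584 0.0548] hi [0.6412 0.3098 0.2153] [150 132 109]
lever_tip 0.15 [218.5 216.9 248.3 240.5] med [ 0.7787 -0.0368  0.032 ] lo [ 0.7297 -0.0619  0.0062] hi [0.809  0.0197 0.0522] [ 70 103 124]
board 0.96 [325.  158.9 374.1 240.6] med [ 0.4814 -0.1907  0.0196] lo [ 0.3921 -0.4326  0.0094] hi [ 0.5751 -0.0737  0.0231] [180 145  83]
bowl 0.61 [216.  216.  249.3 239.3] med [ 0.7791 -0.0359  0.0313] lo [ 0.7293 -0.0623  0.0013] hi [0.8293 0.0192 0.053 ] [ 73 102 122]
brush 0.84 [257.  179.8 303.8 197.4] med [ 0.702  -0.2435  0.0189] lo [ 0.6435 -0.2786  0.0016] hi [ 0.7945 -0.217   0.0239] [138 123 102]
```

```bash
python3 - <<'E'
from h import *
a=cv2.imread("pics/top0.png")[80:330,150:490];b=cv2.imread("pics/side0.png")[130:400,190:450]
cv2.imwrite("pics/c0.png",np.vstack([cv2.resize(a,(400,294)),]) if 0 else cv2.resize(a,(800,588)))
cv2.imwrite("pics/c1.png",cv2.resize(b[110:],(800,492)))
E
```

```text
(no output)
```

View pics/c0.png

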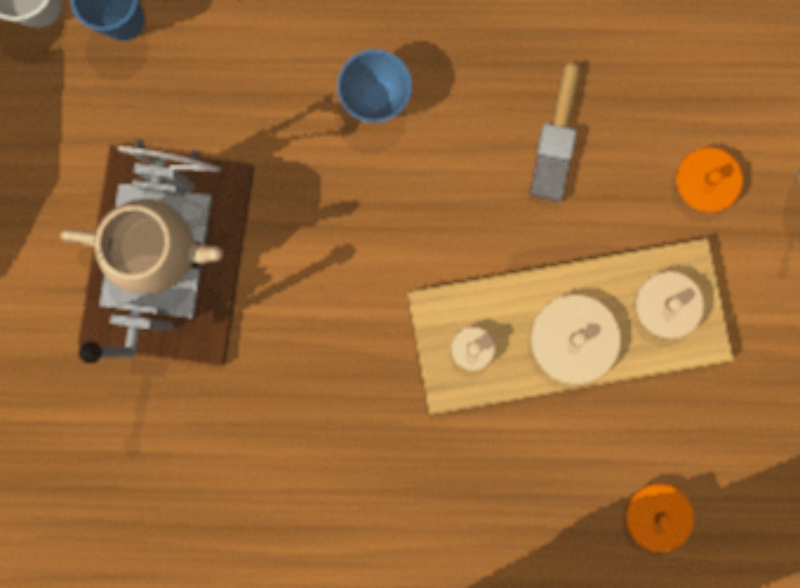

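View pics/c1.png

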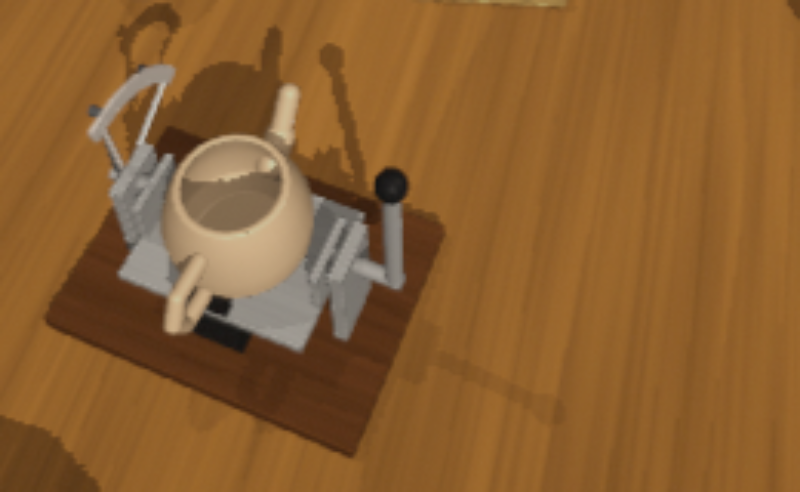

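The top view shows the pot at crop (145,250) with its spout to world -y, the ball at (92,352), and the fitting lid at the right end of the board (670,303). The orange lids are decoys. The side view shows the lever upright and the pot level. Next I'll measure from both cameras.

```bash
cat > meas.py <<'E'
from h import *
from scipy.optimize import least_squares
np.set_printoptions(precision=4,suppress=True)
def circ(q):
    r=least_squares(lambda p:np.hypot(q[:,0]-p[0],q[:,1]-p[1])-p[2],[*q[:,:2].mean(0),.04],loss="soft_l1",f_scale=.002); return r.x
def near(P,c,r): return np.hypot(P[...,0]-c[0],P[...,1]-c[1])<r
def ball(f,P):
    m=near(P,[.45,.28],.06)&(P[...,2]>.17)&(f["pixels"].max(-1)<70); return m,P[m]
if __name__=="__main__":
  for c in ["top","side"]:
    f=grab_frame(c);P=cloud(f);d=f["depth"]>0
    m,q=ball(f,P);n=-(f["R"].T@f["t"]);v=q.mean(0)-n;v/=np.linalg.norm(v)
    print(c,"ball",len(q),q.mean(0)+v*.011*.67,"zmax",q[:,2].max())
    m=near(P,[.513,-.373],.06)&d&(P[...,2]>.026);q=P[m]
    k=q[q[:,2]>.048];fl=q[(q[:,2]<.043)&(q[:,2]>.03)]
    print(" lid all",len(q),"center bbox",(q[:,:2].max(0)+q[:,:2].min(0))/2,"flange mean",fl.mean(0),"knob",len(k),k.mean(0),"top",np.percentile(k[:,2],95))
    m=near(P,[.565,.235],.06)&d&(P[...,2]>.132)&(P[...,2]<.145);q=P[m]
    x=circ(q);print(" rim",len(q),x,"z",np.median(q[:,2]),"bbox",(q[:,:2].max(0)+q[:,:2].min(0))/2)
    m=near(P,[.565,.235],.2)&d&(P[...,2]>.008)&(P[...,2]<.021)&(f["pixels"][...,0]<130);q=P[m]
    r=cv2.minAreaRect((q[:,:2]*1000).astype(np.float32));print(" base",r)
E
python3 meas.py
```

```text
top ball 69 [0.4511 0.246  0.2054] zmax 0.22267983123329385
 lid all 638 center bbox [ 0.515  -0.3754] flange mean [ 0.5145 -0.3744  0.0353] knob 30 [ 0.5141 -0.3737  0.0557] top 0.058752204329833135
 rim 271 [0.5687 0.2323 0.0387] z 0.13646446299591422 bbox [0.568 0.232]
 base ((568.94189453125, 232.82464599609375), (180.3936004638672, 250.09619140625), 83.203125)
side ball 97 [0.4505 0.2466 0.2117] zmax 0.22294090241252665
 lid all 289 center bbox [ 0.5126 -0.3756] flange mean [ 0.5117 -0.3711  0.0376] knob 22 [ 0.5128 -0.3736  0.0565] top 0.0614493791439089
 rim 435 [0.5678 0.2332 0.0389] z 0.1381497954944032 bbox [0.5681 0.2333]
 base ((568.3193969726562, 231.7575225830078), (181.51852416992188, 250.3950958251953), 83.08039855957031)
```

Request:
play_rows(plan=[[[0, 0, 0], [0, 0, -0.975], -0.2], [[0, 0, 0], [0, 0, -0.975], -0.2], [[0, 0, 0], [0, 0, -0.975], -0.2], [[0, 0, 0], [0, 0, -0.975], -0.2], [[0, 0, 0], [0, 0, -0.975], -0.2], [[0, 0, 0], [0, 0, -0.975], -0.2], [[0, 0, 0], [0, 0, -0.975], -0.2], [[0, 0, 0], [0, 0, -0.975], -0.2], [[0.88, 0.98, 0.3], [0, 0, 0], -0.2], [[0.88, 0.98, 0.3], [0, 0, 0], -0.2], [[0.88, 0.98, 0.3], [0, 0, 0], -0.2], [[0.88, 0.98, 0.3], [0, 0, 0], -0.2], [[0.88, 0.98, 0.3], [0, 0, 0], -0.2], [[0.88, 0.98, 0.3], [0, 0, 0], -0.2], [[0.88, 0.98, 0.3], [0, 0, 0], -0.2], [[0.88, 0.98, 0.3], [0, 0, 0], -0.2], [[0.88, 0.98, 0.3], [0, 0, 0], -0.2], [[0.88, 0.98, 0.3], [0, 0, 0], -0.2], [[0.88, 0.98, 0.3], [0, 0, 0], -0.2], [[0.88, 0.98, 0.3], [0, 0, 0], -0.2]])

```text
clock: 3.6
position: [0.4979, -0.3725, 0.1551]
tool_rot: [3.142, 0.0, 1.452]
force: [0.7, 0.5, -0.1]
grip_width: 0.0508
finger_force: 0.0
```

```bash
cat >> h.py <<'E'
from scipy.spatial.transform import Rotation as Ro
def delta(T,yaw=1.452):
    o=bot.observe();R=Ro.from_euler("xyz",o["tool_rot"]);G=Ro.from_euler("xyz",[np.pi,0,yaw])
    print("t",o["clock"],"pos",o["position"],"rot",o["tool_rot"],"w",o["grip_width"],"F",o["force"])
    print("units",R.inv().apply(np.array(T)-o["position"])/.025,"turn",(R.inv()*G).as_rotvec()/.15)
E
python3 - <<'E'
from meas import *
from h import *
delta([.5135,-.374,.052])
f=grab_frame("wrist");save(f,"w1");P=cloud(f);d=f["depth"]>0
print(regions_of("lid","wrist")[:1] and [(r["p"],r["box"]) for r in regions_of("lid","wrist")])
m=near(P,[.513,-.373],.055)&d&(P[...,2]>.03)&(P[...,2]<.045);q=P[m]
k=P[near(P,[.513,-.373],.03)&d&(P[...,2]>.052)&(P[...,2]<.07)]
print("flange bbox c",(q.max(0)+q.min(0))/2,q.max(0)-q.min(0),np.median(q[:,2]),"knob",k.mean(0),(k.max(0)+k.min(0))/2,k[:,2].max())
E
```

```text
t 3.6 pos [ 0.4979 -0.3725  0.1551] rot [3.1415 0.0001 1.4516] w 0.05084815611654366 F [ 0.7267  0.4873 -0.1208]
units [0.0167 0.6263 4.1231] turn [ 0.0005  0.0007 -0.0025]
[(0.7, [456.1, 185.6, 539.8, 255.4]), (0.66, [49.1, 173.4, 130.0, 246.8]), (0.56, [297.6, 155.9, 387.7, 232.2])]
flange bbox c [ 0.5154 -0.3752  0.0387] [0.0795 0.0795 0.0124] 0.036940142942813343 knob [ 0.5153 -0.3741  0.0581] [ 0.5153 -0.375   0.0562] 0.060307336674300535
```

View pics/w1.png

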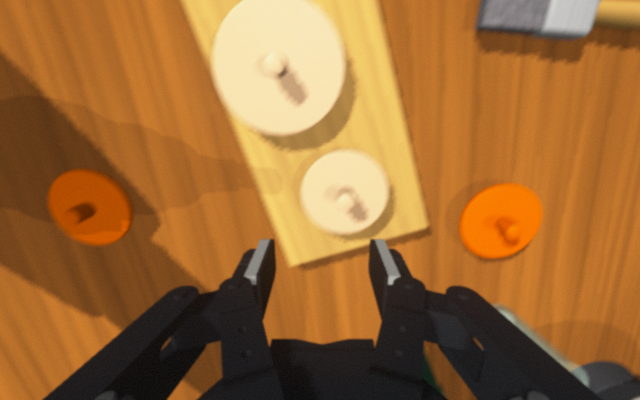

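The wrist view shows the 80 mm lid at (344,192), between the jaws' approach and the large lid at (278,65). Both orange lids are off the board. I'll go down to grasp it.

Request:
play_rows(plan=[[[-0.02, 0.34, 0], [0, 0, 0], -0.2], [[0, 0.34, 0.3], [0, 0, 0], -0.2], [[0, 0, 0.8], [0, 0, 0], -0.2], [[0, 0, 0.8], [0, 0, 0], -0.2], [[0, 0, 0.8], [0, 0, 0], -0.2], [[0, 0, 0.6], [0, 0, 0], -0.2], [[0, 0, 0.4], [0, 0, 0], -0.2], [[0, 0, 0.3], [0, 0, 0], -0.2], [[0, 0, 0.1], [0, 0, 0], -0.2], [[0, 0, 0], [0, 0, 0], 0.3], [[0, 0, 0], [0, 0, 0], 1], [[0, 0, 0], [0, 0, 0], 1], [[0, 0, 0], [0, 0, 0], 1], [[0, 0, 0], [0, 0, 0], 1], [[0, 0, 0], [0, 0, 0], 1], [[0, 0, 0], [0, 0, 0], 1]], newtons=30)

```text
clock: 5.75
position: [0.5141, -0.3758, 0.0533]
tool_rot: [3.141, 0.0, 1.452]
force: [-0.9, 0.4, 5.9]
grip_width: 0.0145
finger_force: 29.2
```

Request:
play_rows(plan=[[[0, 0, -0.2], [0, 0, 0], 1], [[0, 0, -0.5], [0, 0, 0], 1], [[0, 0, -0.9], [0, 0, 0], 1], [[0, 0, -1], [0, 0, 0], 1], [[0, 0, -1], [0, 0, 0], 1], [[0, 0, -1], [0, 0, 0], 1], [[0.3, 0, -1], [0, 0, 0], 1], [[0.6, 0, -1], [0, 0, 0], 1], [[0.9, 0, -0.9], [0, 0, 0], 1], [[1, 0, -0.4], [0, 0, 0], 1], [[1, 0, 0], [0, 0, 0], 1], [[1, 0, 0], [0, 0, 0], 1], [[1, 0, 0], [0, 0, 0], 1], [[1, 0, 0], [0, 0, 0], 1], [[1, 0, 0], [0, 0, 0], 1], [[1, 0, 0], [0, 0, 0], 1], [[1, 0, 0], [0, 0, 0], 1], [[0.8, 0, 0], [0, 0, 0], 1], [[0.4, 0, 0], [0, 0, 0], 1], [[0, 0, 0], [0, 0, 0], 1]])

```text
clock: 8.25
position: [0.5464, -0.1021, 0.2503]
tool_rot: [-3.141, 0.0, 1.453]
force: [0.7, -1.1, -0.7]
grip_width: 0.0143
finger_force: 29.3
```

```bash
python3 - <<'E'
from meas import *
from h import *
delta([.5683,.2327,.173])
f=grab_frame("side");save(f,"s2");P=cloud(f);d=f["depth"]>0
p=bot.observe()["position"]
m=near(P,p,.06)&d&(P[...,2]>p[2]-.05)&(P[...,2]<p[2]-.005)&(f["pixels"][...,0].astype(int)-f["pixels"][...,2]>25);q=P[m]
print(len(q),(q.max(0)+q.min(0))/2-p,q.max(0)-q.min(0),np.percentile(q[:,2],[1,20,50,80,99])-p[2])
u=proj(f,p).astype(int);print(u)
a=cv2.imread("pics/s2.png")[max(u[1]-90,0):u[1]+90,max(u[0]-120,0):u[0]+120];cv2.imwrite("pics/c2.png",cv2.resize(a,None,fx=3,fy=3))
E
```

```text
t 8.25 pos [ 0.5464 -0.1021  0.2503] rot [-3.1414  0.      1.4527] w 0.014330428422967797 F [ 0.7446 -1.1048 -0.6767]
units [13.4021 -0.7096  3.0912] turn [-0.001   0.      0.0046]
394 [-0.0025  0.0012 -0.0206] [0.0783 0.0792 0.0287] [-0.0307 -0.0171 -0.0158 -0.0147 -0.0074]
[317 163]
```

View pics/c2.png

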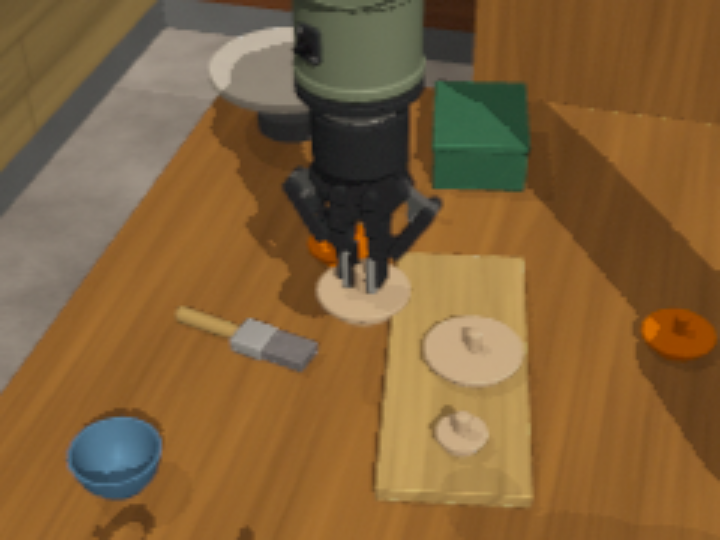

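The lid hangs level, its flange 22 mm below the TCP, and the other lids haven't moved. I'll carry it over the pot.

Request:
play_rows(plan=[[[0.4, -0.05, 0], [0, 0, 0], 1], [[0.8, -0.05, 0], [0, 0, 0], 1], [[1, -0.05, 0], [0, 0, 0], 1], [[1, -0.05, 0], [0, 0, 0], 1], [[1, -0.05, 0], [0, 0, 0], 1], [[1, -0.05, 0], [0, 0, 0], 1], [[1, -0.05, 0], [0, 0, 0], 1], [[1, -0.05, 0], [0, 0, 0], 1], [[1, -0.05, 0], [0, 0, 0], 1], [[1, -0.05, 0], [0, 0, 0], 1], [[1, -0.05, 0], [0, 0, 0], 1], [[1, -0.05, 0], [0, 0, 0], 1], [[1, -0.05, 0], [0, 0, 0], 1], [[0.8, -0.02, 0.2], [0, 0, 0], 1], [[0.38, 0, 0.6], [0, 0, 0], 1], [[0, 0, 0.6], [0, 0, 0], 1], [[0, 0, 0.3], [0, 0, 0], 1], [[0, 0, 0], [0, 0, 0], 1], [[0, 0, 0], [0, 0, 0], 1]])

```text
clock: 10.68
position: [0.5699, 0.2312, 0.2082]
tool_rot: [3.141, -0.0, 1.451]
force: [-0.5, 0.4, -0.2]
grip_width: 0.0148
finger_force: 29.3
```

```bash
python3 - <<'E'
from meas import *
from h import *
delta([.5692,.232,.160])
p=bot.observe()["position"]
for c in ["side","top"]:
    f=grab_frame(c);save(f,c+"3");P=cloud(f);d=f["depth"]>0;px=f["pixels"].astype(int)
    tan=(px[...,0]-px[...,2]>25)&d
    q=P[near(P,p,.06)&tan&(abs(P[...,2]-p[2]+.016)<.006)]
    print(c,len(q),"lid",(q.max(0)+q.min(0))/2,q.max(0)-q.min(0),"circ",circ(q))
    if c=="side":
        u=proj(f,p).astype(int);a=cv2.imread("pics/side3.png")[u[1]-70:u[1]+110,u[0]-120:u[0]+120];cv2.imwrite("pics/c3.png",cv2.resize(a,None,fx=3,fy=3))
E
```

```text
t 10.675 pos [0.5699 0.2312 0.2082] rot [ 3.1411 -0.0002  1.4511] w 0.014806217939682662 F [-0.5251  0.353  -0.2262]
units [ 0.0281 -0.0325  1.9285] turn [ 0.0034 -0.0016 -0.0058]
side 670 lid [0.5678 0.2376 0.1922] [0.0784 0.0667 0.0113] circ [0.5684 0.2273 0.0321]
top 444 lid [0.5673 0.2176 0.1914] [0.0779 0.0514 0.0102] circ [0.5688 0.2348 0.0313]
```

View pics/c3.png

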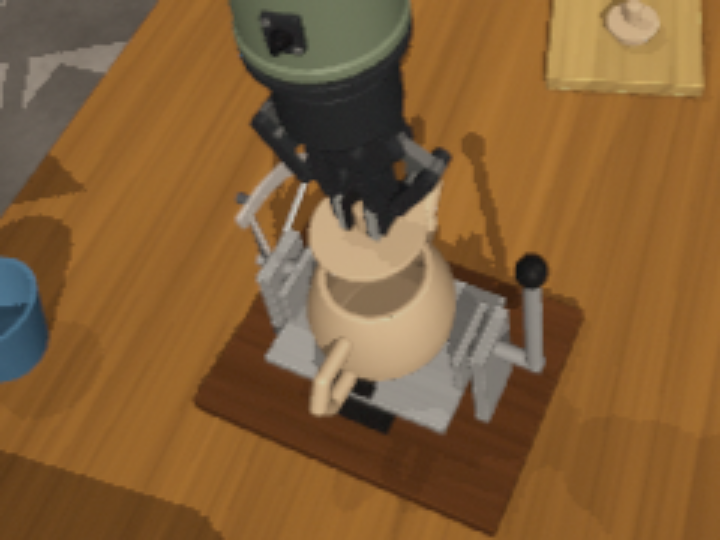

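Request:
play_rows(plan=[[[0.04, 0, 0.3], [0, 0, 0], 1], [[0, 0, 0.4], [0, 0, 0], 1], [[0, 0, 0.3], [0, 0, 0], 1], [[0, 0, 0.2], [0, 0, 0], 1], [[0, 0, 0.2], [0, 0, 0], 1], [[0, 0, 0.15], [0, 0, 0], 1], [[0, 0, 0.1], [0, 0, 0], 1], [[0, 0, 0.1], [0, 0, 0], 1], [[0, 0, 0], [0, 0, 0], 1], [[0, 0, 0], [0, 0, 0], 1]])

```text
clock: 12.02
position: [0.5698, 0.2325, 0.1641]
tool_rot: [3.142, -0.0, 1.452]
force: [0.7, 0.5, 0.5]
grip_width: 0.0146
finger_force: 29.3
```

Request:
play_rows(plan=[[[0, 0, 0.06], [0, 0, 0], 1], [[0, 0, 0.04], [0, 0, 0], 1], [[0, 0, 0], [0, 0, 0], 1], [[0, 0, 0], [0, 0, 0], 1]])

```text
clock: 12.52
position: [0.5697, 0.2325, 0.1616]
tool_rot: [-3.142, -0.0, 1.452]
force: [-0.6, 0.4, -1.2]
grip_width: 0.0147
finger_force: 29.2
```

Request:
play_rows(plan=[[[0, 0, 0.04], [0, 0, 0], 1], [[0, 0, 0], [0, 0, 0], 1], [[0, 0, 0], [0, 0, 0], 1]])

```text
clock: 12.9
position: [0.5699, 0.2326, 0.1611]
tool_rot: [3.141, -0.0, 1.452]
force: [-2.6, -1.3, 9.1]
grip_width: 0.0145
finger_force: 30.2
```

Request:
play_rows(plan=[[[0, 0, 0], [0, 0, 0], 0.5], [[0, 0, 0], [0, 0, 0], 0.2], [[0, 0, 0], [0, 0, 0], 0], [[0, 0, 0], [0, 0, 0], -0.2], [[0, 0, 0], [0, 0, 0], -0.2], [[0, 0, -0.4], [0, 0, 0], -0.2], [[0, 0, -0.8], [0, 0, 0], -0.2], [[0, 0, -1], [0, 0, 0], -0.2], [[0, 0, -1], [0, 0, 0], -0.2], [[0, 0, -1], [0, 0, 0], -0.2], [[0, 0, -0.6], [0, 0, 0], -0.2], [[0, -0.6, 0], [0, 0, 0], -0.2], [[0, -0.9, 0], [0, 0, 0], -0.2], [[0, -0.9, 0], [0, 0, 0], -0.2], [[0, -0.9, 0], [0, 0, 0], -0.2], [[0, -0.9, 0], [0, 0, 0], -0.2], [[0, -0.6, 0], [0, 0, 0], -0.2], [[0, 0, 0], [0, 0, 0], -0.2]])

```text
clock: 15.15
position: [0.4497, 0.2469, 0.2805]
tool_rot: [-3.142, 0.0, 1.453]
force: [0.4, -0.0, 0.2]
grip_width: 0.0512
finger_force: 0.0
```

```bash
python3 - <<'E'
from meas import *
from h import *
delta([.4500,.2465,.206])
for c in ["side","top"]:
    f=grab_frame(c);save(f,c+"4");P=cloud(f);d=f["depth"]>0;px=f["pixels"].astype(int)
    q=P[near(P,[.568,.2325],.055)&d&(P[...,2]>.139)&(P[...,2]<.148)]
    k=P[near(P,[.568,.2325],.03)&d&(P[...,2]>.155)]
    print(c,len(q),"flange",(q.max(0)+q.min(0))/2,q.max(0)-q.min(0),np.median(q[:,2]),"knob",len(k),k.mean(0) if len(k) else 0)
a=cv2.imread("pics/side4.png")[200:390,190:430];cv2.imwrite("pics/c4.png",cv2.resize(a,None,fx=3,fy=3))
E
```

```text
t 15.15 pos [0.4497 0.2469 0.2805] rot [-3.1416  0.0004  1.4528] w 0.05121708865227995 F [ 0.4442 -0.0381  0.1529]
units [-0.012   0.0119  2.9789] turn [-0.0002  0.0024  0.0052]
side 966 flange [0.5678 0.2322 0.1436] [0.0808 0.0802 0.0088] 0.14522231197048047 knob 60 [0.5667 0.2339 0.1644]
top 721 flange [0.568  0.2324 0.1434] [0.0769 0.0784 0.0087] 0.14320947760970643 knob 38 [0.5676 0.2313 0.1637]
```

View pics/c4.png

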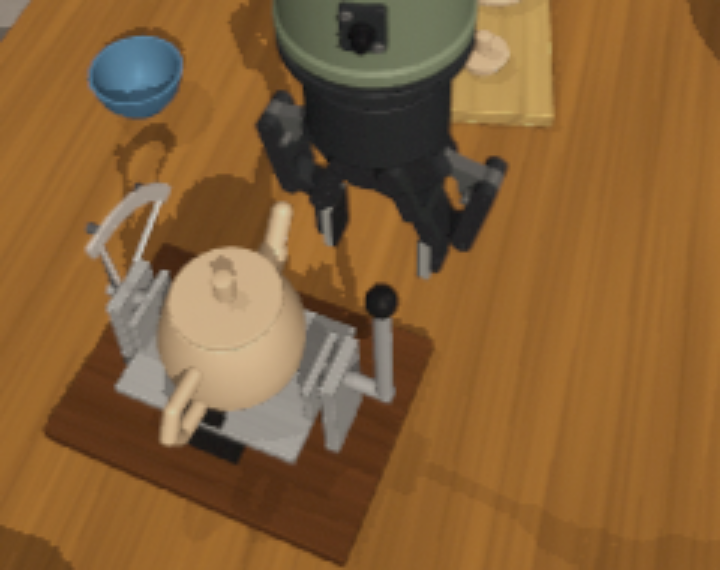

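The lid is seated flat and centred in the mouth. Next I'll take the ball across the stand's x axis.

Request:
play_rows(plan=[[[0, 0, 0.4], [0, 0, 0], -0.2], [[0, 0, 0.7], [0, 0, 0], -0.2], [[0, 0, 0.7], [0, 0, 0], -0.2], [[0, 0, 0.6], [0, 0, 0], -0.2], [[0, 0, 0.4], [0, 0, 0], -0.2], [[0, 0, 0.18], [0, 0, 0], -0.2], [[0, 0, 0], [0, 0, 0], -0.2], [[0, 0, 0], [0, 0, 0], 0.2], [[0, 0, 0], [0, 0, 0], 1], [[0, 0, 0], [0, 0, 0], 1], [[0, 0, 0], [0, 0, 0], 1], [[0, 0, 0], [0, 0, 0], 1], [[0, 0, 0], [0, 0, 0], 1]], newtons=30)

```text
clock: 16.88
position: [0.4514, 0.2468, 0.2066]
tool_rot: [3.14, -0.001, 1.451]
force: [5.0, -1.2, 4.7]
grip_width: 0.0197
finger_force: 29.3
```

Request:
play_rows(plan=[[[-0.15, 0, 0], [0, 0, 0], 1], [[-0.16, 0, 0.01], [0, 0, 0], 1], [[-0.31, 0, 0.03], [0, 0, 0], 1], [[-0.31, 0, 0.05], [0, 0, 0], 1], [[-0.31, 0, 0.07], [0, 0, 0], 1], [[-0.3, 0, 0.09], [0, 0, 0], 1], [[-0.29, 0, 0.11], [0, 0, 0], 1], [[-0.29, 0, 0.13], [0, 0, 0], 1], [[-0.28, 0, 0.15], [0, 0, 0], 1], [[-0.27, 0, 0.165], [0, 0, 0], 1], [[-0.255, 0, 0.185], [0, 0, 0], 1], [[-0.24, 0, 0.2], [0, 0, 0], 1], [[-0.12, 0, 0.11], [0, 0, 0], 1], [[-0.11, 0, 0.105], [0, 0, 0], 1], [[0, 0, 0], [0, 0, 0], 1], [[0, 0, 0], [0, 0, 0], 1]])

```text
clock: 18.88
position: [0.4414, 0.1625, 0.1713]
tool_rot: [3.14, -0.001, 1.451]
force: [6.7, -1.1, -0.2]
grip_width: 0.0198
finger_force: 31.3
```

```bash
python3 - <<'E'
from meas import *
from h import *
delta([.4412,.1626,.1706])
c=np.array([.5685,.2325,.09]);ex=np.array([np.cos(.119),-np.sin(.119),0]);ey=np.array([np.sin(.119),np.cos(.119),0])
for cam in ["side","top"]:
    f=grab_frame(cam);save(f,cam+"5");P=cloud(f)-c;d=f["depth"]>0
    S=np.stack([P@ex,P@ey,P[...,2]],-1)   # stand frame about hinge
    # rotate knob: points beyond 56mm from hinge near x=0
    m=d&(abs(S[...,0])<.02)&(np.hypot(S[...,1],S[...,2])>.06)&(S[...,1]<0.02)&(S[...,2]>.02)&(np.hypot(S[...,1],S[...,2])<.085)
    q=S[m];print(cam,len(q),"knob ang",np.degrees(np.arctan2(-q[:,1],q[:,2])).mean() if len(q) else 0)
    # flange top plane
    for a in [45]:
        m=d&(np.hypot(S[...,1],S[...,2])<.075)&(abs(S[...,0])<.042);t=np.radians(a)
        h=-S[...,1]*np.sin(t)+S[...,2]*np.cos(t);m&=(h>.046)&(h<.06);q=S[m]
        if len(q)>30:
            w=np.linalg.svd(q-q.mean(0))[2][2];w*=np.sign(w[2]);print("plane normal",w,np.degrees(np.arctan2(-w[1],w[2])),q.mean(0),len(q))
a=cv2.imread("pics/side5.png")[200:390,190:430];cv2.imwrite("pics/c5.png",cv2.resize(a,None,fx=3,fy=3))
E
```

```text
t 18.875 pos [0.4414 0.1625 0.1713] rot [ 3.1399 -0.0007  1.4513] w 0.01976498106214975 F [ 6.6561 -1.1126 -0.2034]
units [ 0.0029 -0.0071  0.0291] turn [ 0.011  -0.0048 -0.0047]
side 242 knob ang 18.50255029110182
plane normal [-0.0154 -0.6129  0.79  ] 37.801902403895866 [-0.0044 -0.0293  0.0463] 472
top 118 knob ang 24.553790205152414
plane normal [ 0.0056 -0.6486  0.7611] 40.43607758515222 [-0.0007 -0.0358  0.0387] 697
```

View pics/c5.png

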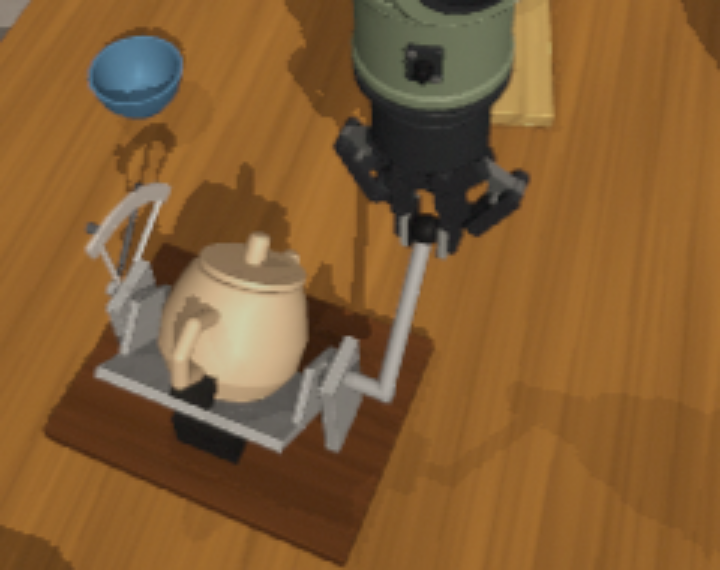

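The side view shows the pot tipped with the lid on, the ball held at (425,228). Before the hold I'll get a better angle from the rod and a robust flange plane.

```bash
cat > ang.py <<'E'
from meas import *
from h import *
c=np.array([.5685,.2325,.09]);ex=np.array([np.cos(.119),-np.sin(.119),0]);ey=np.array([np.sin(.119),np.cos(.119),0])
def angles():
  for cam in ["side","top"]:
    f=grab_frame(cam);P=cloud(f)-c;d=f["depth"]>0
    S=np.stack([P@ex,P@ey,P[...,2]],-1);r=np.hypot(S[...,1],S[...,2])
    m=d&(abs(S[...,0]+.12)<.012)&(r>.03)&(r<.095);q=S[m];
    if len(q): print(cam,"rod ang",np.degrees(np.median(np.arctan2(-q[:,1],q[:,2]))),"n",len(q))
    m=d&(abs(S[...,0]+.12)<.015)&(f["pixels"].max(-1)<50)&(r>.1)&(r<.14);q=S[m]
    if len(q): print("  ball",len(q),q.mean(0))
    # flange plane, iterated from the current best
    t=np.radians(44);w=np.array([0,-np.sin(t),np.cos(t)]);h0=.054
    for tol in [.006,.004,.003,.002,.002]:
        cen=w*h0;D=S-cen;rad=np.linalg.norm(D-(D@w)[...,None]*w,axis=-1)
        q=S[d&(abs(D@w)<tol)&(rad<.037)&(rad>.01)]
        if len(q)<30: break
        w=np.linalg.svd(q-q.mean(0))[2][2];w*=np.sign(w[2]);h0=np.median(q@w)
    print(cam,"flange ang",np.degrees(np.arctan2(-w[1],w[2])),"side lean",np.degrees(w[0]),"height",h0,len(q))
E
python3 -c "
from ang import *
angles()"
```

```text
side rod ang 36.180641317062545 n 685
  ball 105 [-0.1169 -0.0764  0.0986]
side flange ang 40.78351505962021 side lean -0.013198598095293826 height 0.055496778294374965 272
top rod ang 143.70074162800665 n 7
top flange ang 41.12893927470673 side lean 0.776256022072063 height 0.052778457400088026 433
```

All three measures give about 41°, so I'll add 4°.

Request:
play_rows(plan=[[[-0.08, 0, 0.07], [0, 0, 0], 1], [[-0.09, 0, 0.08], [0, 0, 0], 1], [[-0.08, 0, 0.08], [0, 0, 0], 1], [[0, 0, 0], [0, 0, 0], 1], [[0, 0, 0], [0, 0, 0], 1]])

```text
clock: 19.7
position: [0.4407, 0.1567, 0.1656]
tool_rot: [3.14, -0.001, 1.452]
force: [6.1, 0.1, -0.3]
grip_width: 0.0202
finger_force: 31.5
```

```bash
python3 -c "
from ang import *
angles()"
```

```text
side rod ang 40.04769192674487 n 696
  ball 106 [-0.1171 -0.0823  0.0942]
side flange ang 44.14504831732566 side lean 0.10795402562919246 height 0.055509688797057644 236
top flange ang 44.527068138856194 side lean 0.4254080390085631 height 0.053054871117599656 427
```

Request:
play_rows(plan=[[[-0.03, 0, 0.03], [0, 0, 0], 1], [[0, 0, 0], [0, 0, 0], 1], [[0, 0, 0], [0, 0, 0], 1], [[0, 0, 0], [0, 0, 0], 1], [[0, 0, 0], [0, 0, 0], 1], [[0, 0, 0], [0, 0, 0], 1], [[0, 0, 0], [0, 0, 0], 1], [[0, 0, 0], [0, 0, 0], 1], [[0, 0, 0], [0, 0, 0], 1], [[0, 0, 0], [0, 0, 0], 1], [[0, 0, 0], [0, 0, 0], 1], [[0, 0, 0], [0, 0, 0], 1], [[0, 0, 0], [0, 0, 0], 1], [[0, 0, 0], [0, 0, 0], 1], [[0, 0, 0], [0, 0, 0], 1], [[0, 0, 0], [0, 0, 0], 1], [[0, 0, 0], [0, 0, 0], 1], [[0, 0, 0], [0, 0, 0], 1], [[0, 0, 0], [0, 0, 0], 1], [[0, 0, 0], [0, 0, 0], 1]])

```text
clock: 22.3
position: [0.4407, 0.1562, 0.165]
tool_rot: [3.14, -0.002, 1.452]
force: [6.1, 0.9, 2.7]
grip_width: 0.0199
finger_force: 31.7
```

```bash
python3 -c "
from ang import *
angles()
f=grab_frame('side');save(f,'s6')
a=cv2.imread('pics/s6.png')[250:370,200:350];cv2.imwrite('pics/c6.png',cv2.resize(a,None,fx=5,fy=5))"
```

```text
side rod ang 40.08365667977671 n 697
  ball 103 [-0.1169 -0.0833  0.0931]
side flange ang 44.352876272161936 side lean -0.019752235356334868 height 0.05554763586300693 235
  ball 1 [-0.1295 -0.0964  0.0622]
top flange ang 45.48202582012017 side lean 0.3000673078004722 height 0.05283981230456537 390
```

View pics/c6.png

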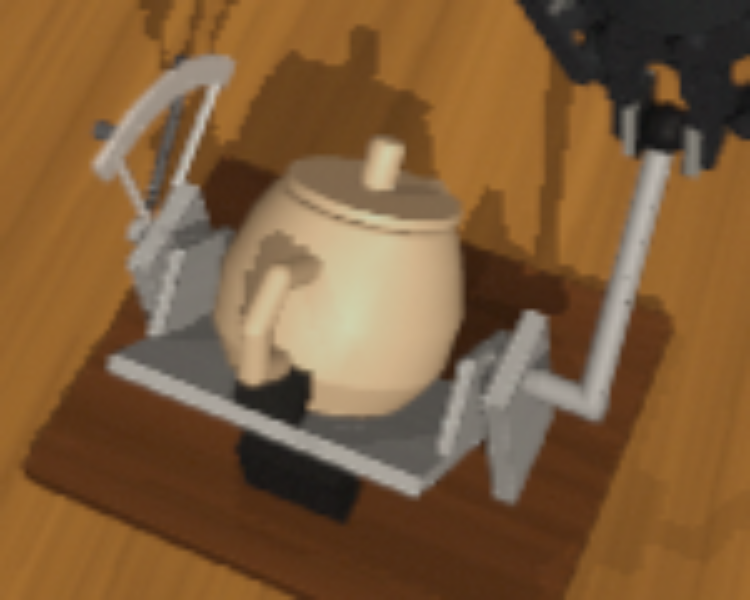

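The pointer rod reaches the upper stud at about (180,65) and the lid is still seated. It has held for more than 2 s, so I'll bring it back.

Request:
play_rows(plan=[[[0.11, 0, -0.105], [0, 0, 0], 1], [[0.12, 0, -0.11], [0, 0, 0], 1], [[0.24, 0, -0.2], [0, 0, 0], 1], [[0.255, 0, -0.185], [0, 0, 0], 1], [[0.27, 0, -0.165], [0, 0, 0], 1], [[0.28, 0, -0.15], [0, 0, 0], 1], [[0.29, 0, -0.13], [0, 0, 0], 1], [[0.29, 0, -0.11], [0, 0, 0], 1], [[0.3, 0, -0.09], [0, 0, 0], 1], [[0.31, 0, -0.07], [0, 0, 0], 1], [[0.31, 0, -0.05], [0, 0, 0], 1], [[0.31, 0, -0.03], [0, 0, 0], 1], [[0.15, 0, -0.01], [0, 0, 0], 1], [[0.1, 0, 0], [0, 0, 0], 1], [[0, 0, 0], [0, 0, 0], 1]])

```text
clock: 24.32
position: [0.4504, 0.238, 0.2]
tool_rot: [3.14, 0.0, 1.451]
force: [6.0, -3.5, 4.2]
grip_width: 0.0198
finger_force: 32.2
```

```bash
sed -i 's/def angles():/def angles(t0=44):/; s/np.radians(44)/np.radians(t0)/' ang.py; python3 -c "
from ang import *
angles(4)
delta([.45,.2465,.206])"
```

```text
side rod ang 0.4230017766982852 n 624
  ball 109 [-0.1154 -0.0051  0.1268]
side flange ang 4.289096746158314 side lean 0.2197943054747207 height 0.05531230096261572 637
top rod ang 148.05876080179712 n 241
  ball 54 [-0.1211 -0.0147  0.1259]
top flange ang 4.049112440488046 side lean 0.21932413087242533 height 0.05289484437027074 472
t 24.425 pos [0.4504 0.238  0.2   ] rot [ 3.1401 -0.0001  1.4511] w 0.01964585488263728 F [ 5.416  -3.6297  4.3938]
units [ 0.3359 -0.0544 -0.2396] turn [ 0.0097 -0.0006 -0.0062]
```

Request:
play_rows(plan=[[[0.1, 0, 0], [0, 0, 0], 1], [[0.1, 0, 0], [0, 0, 0], 1], [[0.1, 0, 0], [0, 0, 0], 1], [[0.06, 0, 0], [0, 0, 0], 1], [[0.04, 0, 0], [0, 0, 0], 1], [[0.04, 0, 0], [0, 0, 0], 1], [[0, 0, 0], [0, 0, 0], 1]])

```text
clock: 25.3
position: [0.4516, 0.2486, 0.1999]
tool_rot: [3.14, 0.0, 1.451]
force: [4.9, -4.2, 3.6]
grip_width: 0.0201
finger_force: 32.4
```

```bash
python3 -c "
from ang import *
angles(1)
delta([.45,.2465,.206])"
```

```text
side rod ang -3.8837590244590587 n 609
  ball 112 [-0.1148  0.0052  0.1258]
side flange ang -0.5821560887935123 side lean 0.2216932684513708 height 0.05525688631802645 671
top rod ang 142.05924065742997 n 266
  ball 68 [-0.1198 -0.0042  0.1269]
top flange ang -0.5249129699112774 side lean 0.154274073731981 height 0.053093236383868314 460
t 25.4 pos [0.4516 0.2486 0.1999] rot [3.1404 0.0004 1.4508] w 0.020114266773249498 F [ 5.3413 -4.9757  4.1548]
units [-0.0916 -0.0536 -0.2441] turn [ 0.008   0.0027 -0.0077]
```

Request:
play_rows(plan=[[[0.05, 0, 0], [0, 0, 0], 1], [[0.05, 0, 0], [0, 0, 0], 1], [[0.05, 0, 0], [0, 0, 0], 1], [[0, 0, 0], [0, 0, 0], 1]])

```text
clock: 25.9
position: [0.4518, 0.25, 0.1997]
tool_rot: [3.141, 0.004, 1.45]
force: [2.1, -19.7, 12.1]
grip_width: 0.02
finger_force: 32.9
```

Force against the stop rose to 20 N, so the pot is fully back. I'll release and lift away.

Request:
play_rows(plan=[[[0, 0, 0], [0, 0, 0], 0.3], [[0, 0, 0], [0, 0, 0], 0], [[0, 0, 0], [0, 0, 0], -0.2], [[0, 0, 0], [0, 0, 0], -0.2], [[0, 0, -0.3], [0, 0, 0], -0.2], [[0, 0, -0.7], [0, 0, 0], -0.2], [[0, 0, -1], [0, 0, 0], -0.2], [[0, 0, -1], [0, 0, 0], -0.2], [[0, 0, -1], [0, 0, 0], -0.2], [[0, 0, -0.8], [0, 0, 0], -0.2], [[-1, 0, -0.4], [0, 0, 0], -0.2], [[-1, 0, 0], [0, 0, 0], -0.2], [[-1, 0, 0], [0, 0, 0], -0.2], [[-1, 0, 0], [0, 0, 0], -0.2], [[-1, 0, 0], [0, 0, 0], -0.2], [[-1, 0, 0], [0, 0, 0], -0.2], [[-0.6, 0, 0], [0, 0, 0], -0.2], [[0, 0, 0], [0, 0, 0], -0.2]])

```text
clock: 28.15
position: [0.4318, 0.0887, 0.3302]
tool_rot: [3.141, -0.0, 1.451]
force: [-1.0, 0.6, -1.2]
grip_width: 0.0513
finger_force: 0.0
```

```bash
python3 -c "
from ang import *
angles(0)
f=grab_frame('side');save(f,'s7')
a=cv2.imread('pics/s7.png')[130:400,190:450];cv2.imwrite('pics/c7.png',cv2.resize(a,(560,580)))"; python3 meas.py | grep ball
```

```text
side rod ang -4.716920461082172 n 617
  ball 86 [-0.1204  0.0036  0.1283]
side flange ang -0.951714992751623 side lean 0.3056397554138958 height 0.055198895738995904 663
top flange ang -0.7160132114141142 side lean -0.38365097815188265 height 0.05330931233625309 376meas.py:12: RuntimeWarning: Mean of empty slice.
  m,q=ball(f,P);n=-(f["R"].T@f["t"]);v=q.mean(0)-n;v/=np.linalg.norm(v)
  ret = um.true_divide(
meas.py:13: RuntimeWarning: Mean of empty slice.
  print(c,"ball",len(q),q.mean(0)+v*.011*.67,"zmax",q[:,2].max())
Traceback (most recent call last):
  File "meas.py", line 13, in <module>
    print(c,"ball",len(q),q.mean(0)+v*.011*.67,"zmax",q[:,2].max())
                                                      ~~~~~~~~~~^^
ValueError: zero-size array to reduction operation maximum which has no identity
```

View pics/c7.png

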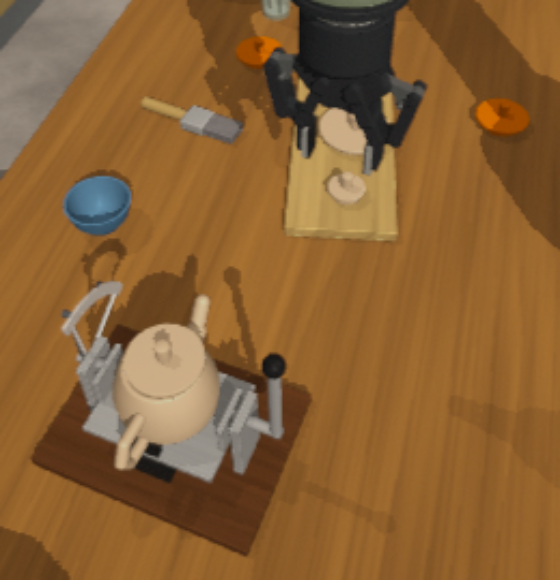

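The pot is level with its lid on and the lever upright. The bowl, brush and other lids are in place, and the arm is clear.

```bash
python3 -c "
from workcell import bot
print(bot.job_done())"
```

```text
the job is handed in; nothing more can be done
None
```

I seated the fitting lid in the teapot, tipped it to about 45° and held it there for over two seconds with the lid on, then brought it back level against its stop and handed the job in at about 28 s; the result of the judging was not shown.

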